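Sweep the washers through the gate of the sorting tray

ROBOT

A 6-joint arm with a two-finger parallel gripper is mounted at the origin on a cart in front of the work surface, level with it; the furniture and walls round the work are solid. World frame = base frame: x ahead of the robot, y to its left, z up, the work surface at z = 0. Lengths are in mm, angles in rad, forces in N, time in s.
With the tool pointing down it reaches from about 350 to 975 mm from the base axis. Payload 7.1 kg.
Tool frame: the origin (TCP) lies on the mounting face of the last link; the fingertips stand 182 mm ahead of it and the grasp point (between the pads) lies 163 mm ahead of it (ctrl.finger_overhang is the distance from the TCP to the fingertips, in mm); z points along the fingers, y is the direction in which the jaws open and shut (so a half turn about z gives the same grasp; the last joint's range is limited). The gripper opens to 88 mm and grips with 3 to 60 N. Pads are 20 mm wide; open, the fingers measure 115 mm over their backs; the gripper's body (75 mm by 178 mm) begins 61 mm behind the grasp point.
Start: joints at [-1.367, 0.423, 1.63, -0, 1.089, -0.019], TCP at [138.121, -609.532, 404.675] pointing down, gripper open.
Joint ranges: [-3, 3], [-0.9, 2.11], [0.09, 2.58], [-1.31, 4.45], [0.11, 2.69], [-2.54, 2.54]. Speed limits (rad/s): [2.39, 2.39, 3.01, 3.14, 3.14, 3.14].

INTERFACE

Orientations are given as a rotation vector (axis times angle).
In Python, from workcell import ctrl, viewer, recognise gives the robot as it stands.
- The arm moves only by the shell command python3 -m handwheel 'ROWS'. ROWS is JSON, a list of rows, each an object of numbers: "gripper": the closure, from 0 (fully open) to 1 (shut); "tx", "ty", "tz": the shift along the tool's x, y, z in m; "rx", "ry", "rz": the turn, a rotation vector about the tool's x, y, z in degrees. In form: [{"gripper": .., "tx": .., "ty": .., "tz": .., "rx": .., "ry": .., "rz": ..}, ...]. A call has 1 to 8 rows; each row shifts and turns the commanded pose from where the row before left it, along the tool's axes as they then stand; what a row does not reach is not made up. A row lasts 1/8 s, in which the tool goes at most 62.5 mm and 10.7 degrees, less where a joint would pass 70% of its speed; a pose out of reach is approached as far as the arm can. A call with a gripper value outside its range is refused whole. The fingers move at their own pace and stop on an object; the grip force is fixed at half the most. Time passes only in rows, so rows that do not move let the fingers close. It gives the time, the measured TCP pose, the force and the opening at its end, in the units of the state.
- ctrl.get_obs(): the state, without advancing time (a new reading comes with each control period).
- viewer.get_image(name): name is "scene" or "top"; returns a dict with "image" (384x512x3 uint8, red, green, blue), "range_z" (384x512 float32, mm along the optical axis (not along the pixel's ray), 0 where there is no reading), "vfov" (degrees; the focal length in pixels is half the picture's height over the tangent of half this angle, whatever the lens; pixels are square), "cx", "cy" (the principal point, pixels), "extrinsics" (4x4, takes a point from world to camera coordinates). Camera axes: x right, y up, looking along -z (the intrinsics and any distortion apply to the point x, -y, -z); pixel columns grow to the right and rows downward; lengths in mm; the calibration is good to about 2 mm. A picture is of the moment at which its call begins.
- ctrl.close_job(): hands the job in, once; it reports no verdict.
Trained networks look in a picture, given as the dict that the camera call returned (one of the last four; its "shot" number tells which), for a name from the list of things; names that differ only in an ending like _2 or _b are one class to them, and where a whole thing is asked for, a point or a joint stands for the part that bears it (a point fixed in the world has none). Each returns a list of dicts, best first, with "p" (0 to 1); they miss things now and then, are a little off and sometimes report something else, mostly with a low value. They report only what shows in the picture. A call takes as long as a camera call.
- recognise(picture, name): "xy" ([column, row] as shares, 0 to 1, of the picture: columns of its width, rows of its height, amid what is visible of it).
The state is a dict: "t": time; "qpos": joint angles; "qvel": joint speeds; "joint_torque": joint torques, N m; "ee_pos": TCP position; "orientation": TCP orientation; "ft_force": force on the tool from outside, world axes, zero at the start; "moment": the same for the moment, N m; "width": finger opening in mm.
Only numpy, scipy, OpenCV 4.12 (cv2) and the standard library are available. Lean on these libraries where they do the work, as an engineer would, in place of code of your own. Each camera call takes 0.05 s, during which the arm holds its last target.

TASK

Two round flat washers and one hexagon nut lie loose in the black sorting tray. With the fingertips, push the two washers one at a time, sliding flat on the tray floor, through the narrow gate until each lies completely inside the slot behind it. Do not pick anything up, leave the nut in the wide part of the tray, and do not shift the tape roll or the scissors on the table.

Things in the scene. Friction and masses are not known exactly. Their poses are not given: they have to be found in the camera images.
- tray: Black sorting tray, fixed. Floor level, 30 mm above the table; aluminium rim 12 mm high, 4 mm thick. Origin: under the gate's middle at table height; x points through the gate into the slot (about the robot's left), y left of that. Inside, in mm in this frame: wide bay x -250 to -65, y -100 to 100; then a funnel with straight sides narrowing to the gate at x = 0; slot x 0 to 85, y -24 to 24.
- gate (a point): Middle of the gate (48 mm wide) on the tray floor, 30 mm above the table; axes as the tray's. A round steel post, 10 mm thick and 16 mm high, stands at either side of the gate.
- slot_end (a point): Middle of the slot's closed end, on the tray floor, 85 mm past the gate; the slot is 48 mm wide all along. Tall dark lamp heads (fixed) stand further to the left and behind: keep the wrist clear of them.
- washer_a: Round flat steel washer, 36 mm across, 18 mm hole, 10 mm thick, 40 to 75 g, lying flat in the bay. Origin: centre of its underside; z up.
- washer_b: A second washer, the same as washer_a.
- nut: Steel hexagon nut, 30 mm across the flats, 35 mm across the corners, 16 mm high, 60 g, lying loose in the bay. It must stay in the bay. Origin: centre of its underside; z up.
- tape: Roll of black tape, 64 mm across, 19 mm high, lying loose on the table between the robot and the tray. Not to be disturbed. Origin: centre of its underside.
- scissors: Scissors with orange handles, 205x86x12 mm, lying loose on the table left of the tray. Not to be disturbed. Origin: centre of its underside.

How it is judged (in metres and radians):
On the way:
1. one washer lies completely in the slot while the other is still before the gate ((((x of washer_a in the frame of tray between 0.016 and 0.085 m and y of washer_a in the frame of tray between -0.024 and 0.024 m and height (world z) of washer_a between 0.026 and 0.034 m and angle between washer_a's own z axis and vertical below 0.1 rad) and x of washer_b in the frame of tray below 0 m) or ((x of washer_b in the frame of tray between 0.016 and 0.085 m and y of washer_b in the frame of tray between -0.024 and 0.024 m and height (world z) of washer_b between 0.026 and 0.034 m and angle between washer_b's own z axis and vertical below 0.1 rad) and x of washer_a in the frame of tray below 0 m))), for 0.2 s.
At the end, for the whole second after the job is handed in: Both washers lie flat on the floor of the slot, at rest, their centres at least 16 mm past the gate line (so the whole washer is through, within 2 mm); the nut is on the tray floor in the bay, its centre at least 15 mm before the gate line (x of washer_a in the frame of tray between 0.016 and 0.085 m and y of washer_a in the frame of tray between -0.024 and 0.024 m and height (world z) of washer_a between 0.026 and 0.034 m and angle between each of washer_a, washer_b's own z axis and vertical below 0.1 rad and x of washer_b in the frame of tray between 0.016 and 0.085 m and y of washer_b in the frame of tray between -0.024 and 0.024 m and height (world z) of washer_b between 0.026 and 0.034 m and x of nut in the frame of tray between -0.25 and -0.015 m and y of nut in the frame of tray between -0.1 and 0.1 m and height (world z) of nut between 0.026 and 0.035 m and linear speed of each of washer_a, washer_b below 0.01 m/s); the robot touches nothing.
It fails at once if a washer or the nut is lifted more than 10 mm off the tray floor, or a washer is stood on edge (height (world z) of any of washer_a, washer_b, nut above 0.04 m or angle between any of washer_a, washer_b's own z axis and vertical above 0.8 rad).
It fails at once if the nut goes through the gate (x of nut in the frame of tray above 0 m).
It fails at once if the tape roll or the scissors is shifted more than 20 mm (distance of any of tape, scissors from where it was at the start of the episode above 0.02 m).
It also fails if it takes over 51 s, if anything falls off the work surface, if the arm or the gripper's body presses on something with over 40 N, if the wrist force passes 120 N, or if a joint passes its speed limit or range.

## Working session

There is one attempt and no reset: what is moved stays moved. The work goes in short steps, Python scripts to look and compute and a shell command to move; the robot and the scene stay as the last step left them, time stands still between calls to the robot, and variables do not carry over. Pictures are saved under pics/ and viewed, and the job is handed in when it is done.

```bash
ls; mkdir -p pics
cat > h.py <<'E'
import numpy as np, cv2
from workcell import ctrl, viewer, recognise
def shot(n,fn=None):
    d=viewer.get_image(n)
    if fn: cv2.imwrite('pics/'+fn,cv2.cvtColor(d['image'],cv2.COLOR_RGB2BGR))
    return d
def K(d): return (192/np.tan(np.radians(d['vfov'])/2))
def ray(d,u,v):
    f=K(d);E=np.array(d['extrinsics']);R=E[:3,:3];t=E[:3,3]
    r=R.T@np.array([(u-d['cx'])/f,-(v-d['cy'])/f,-1]);o=-R.T@t
    return o,r
def atz(d,u,v,z):
    o,r=ray(d,u,v);s=(z-o[2])/r[2];return o+s*r
def proj(d,p):
    E=np.array(d['extrinsics']);c=E[:3,:3]@np.array(p)+E[:3,3];f=K(d)
    return d['cx']+f*c[0]/-c[2],d['cy']-f*c[1]/-c[2]
E
python3 - <<'E'
from h import *
print(ctrl.get_obs())
for n in('top','scene'):
    d=shot(n,n+'0.png')
    print(n,{k:v for k,v in d.items() if k not in('image','range_z')})
    for k in('washer_a','nut','tray','gate','tape','scissors','slot_end'):
        for r in recognise(d,k)[:4]:
            u,v=r['xy'][0]*512,r['xy'][1]*384
            dz=d['range_z'][int(v),int(u)]
            o,rr=ray(d,u,v)
            print(k,round(r['p'],2),round(u,1),round(v,1),np.round(o+dz*rr,1),np.round(atz(d,u,v,30),1))
E
```

```text
pics
{'t': 0.0, 'qpos': array([-1.36706509e+00,  4.23831678e-01,  1.63070166e+00,  1.32686813e-05,
        1.08859668e+00, -1.90257728e-02]), 'qvel': array([-0.00090761, -0.000171  , -0.00036682,  0.00075779, -0.0008536 ,
        0.00078429]), 'joint_torque': array([-1.82964327e-04, -5.44615066e+01, -2.73664802e+01,  6.42064889e-02,
        2.25496525e-02, -1.51299600e-04]), 'ee_pos': array([ 138.02775315, -609.27593277,  403.90262469]), 'orientation': array([-3.12060546e+00, -3.49003010e-01,  2.04224642e-04]), 'ft_force': array([-0.64342228, -0.88880239,  0.44325788]), 'moment': array([-0.00711136,  0.04702833, -0.0273209 ]), 'width': 87.64669568185079}
top {'vfov': 42.70183700344567, 'cx': 257.80404977255455, 'cy': 191.92705510241777, 'extrinsics': array([[ 2.21342976e-02, -9.99630392e-01,  1.57845818e-02,
         4.67360400e+01],
       [ 9.95415993e-01,  2.35048570e-02,  9.27066464e-02,
        -5.27294562e+02],
       [-9.30433956e-02,  1.36602287e-02,  9.95568343e-01,
        -1.21998765e+03],
       [ 0.00000000e+00,  0.00000000e+00,  0.00000000e+00,
         1.00000000e+00]]
[... 768 characters left out ...]
5.17464673e-01,  7.37748797e-01,
        -2.18085063e+02],
       [-4.66232339e-01,  5.71790804e-01,  6.75042727e-01,
        -8.32231769e+02],
       [ 0.00000000e+00,  0.00000000e+00,  0.00000000e+00,
         1.00000000e+00]]), 'shot': 2}
washer_a 0.69 293.5 147.4 [ 515.5 -101.1   34.7] [ 518.8 -106.1   30. ]
tray 0.8 273.9 140.4 [ 574.5 -101.2   26.7] [571.9 -97.7  30. ]
gate 0.77 273.5 138.8 [ 578.8 -105.    27.3] [ 576.6 -102.1   30. ]
tape 0.68 266.1 250.0 [388.5 159.6  -3.4] [371.8 181.3  30. ]
tape 0.32 273.8 142.3 [567.7 -91.9  29.6] [567.4 -91.5  30. ]
scissors 0.7 228.1 306.6 [359.3 304.   -2.8] [344.2 318.7  30. ]
slot_end 0.72 274.0 142.4 [568.4 -93.7  28. ] [566.8 -91.6  30. ]
```

Run:
```python
import cv2
a=cv2.imread('pics/top0.png');b=cv2.imread('pics/scene0.png')
cv2.imwrite('pics/top0x.png',cv2.resize(a[100:290,130:430],None,fx=2.66,fy=2.66,interpolation=cv2.INTER_CUBIC))
```

```text
(no output)
```

View pics/top0x.png

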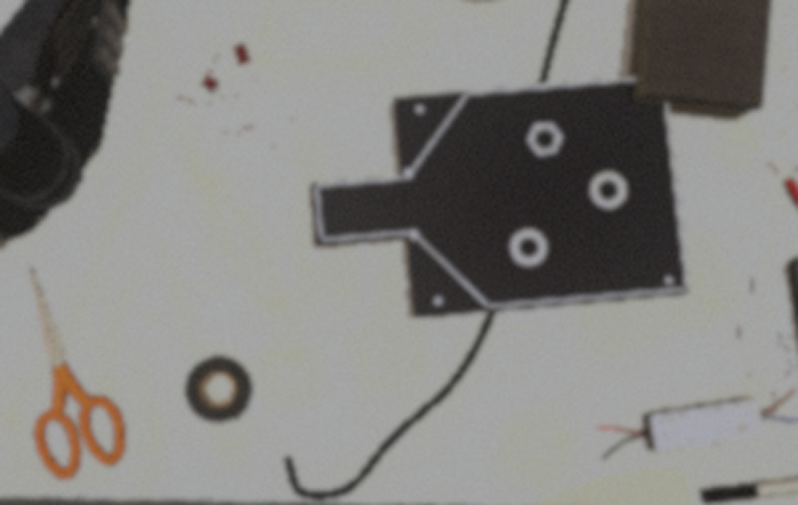

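View pics/scene0.png

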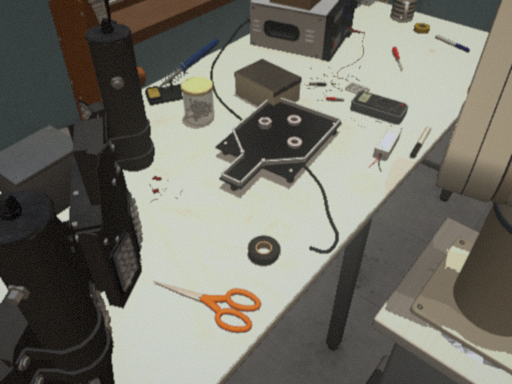

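View pics/top0.png

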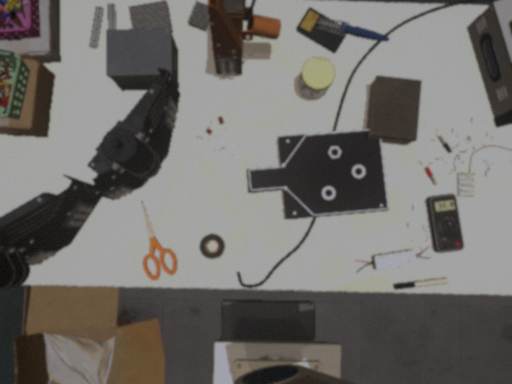

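Run:
```python
from h import *
ims=[shot('top') for _ in range(6)]
s=[shot('scene') for _ in range(3)]
a=np.mean([i['image'] for i in ims],0).astype(np.uint8)
b=np.mean([i['image'] for i in s],0).astype(np.uint8)
cv2.imwrite('pics/t1.png',cv2.resize(cv2.cvtColor(a,cv2.COLOR_RGB2BGR)[125:225,240:395],None,fx=5,fy=5,interpolation=cv2.INTER_CUBIC))
cv2.imwrite('pics/s1.png',cv2.resize(cv2.cvtColor(b,cv2.COLOR_RGB2BGR)[90:195,210:350],None,fx=5.5,fy=5.5,interpolation=cv2.INTER_CUBIC))
# bright blobs in tray
d=ims[0]; g=a.max(2)
np.save('a.npy',a)
```

```text
(no output)
```

View pics/t1.png

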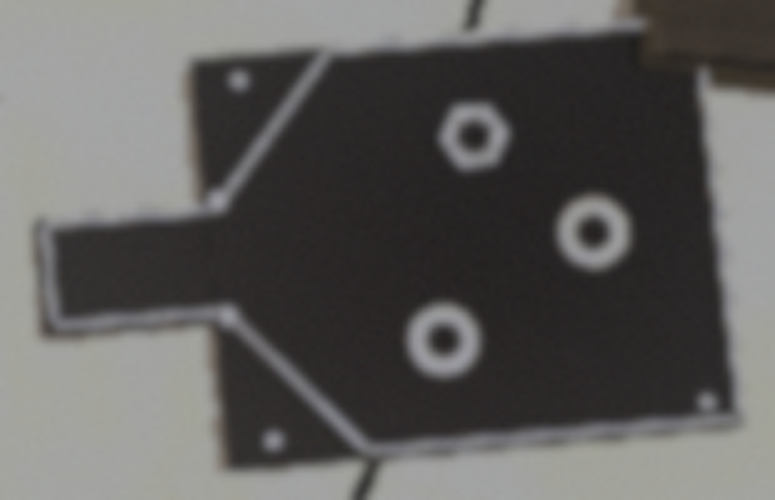

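View pics/s1.png

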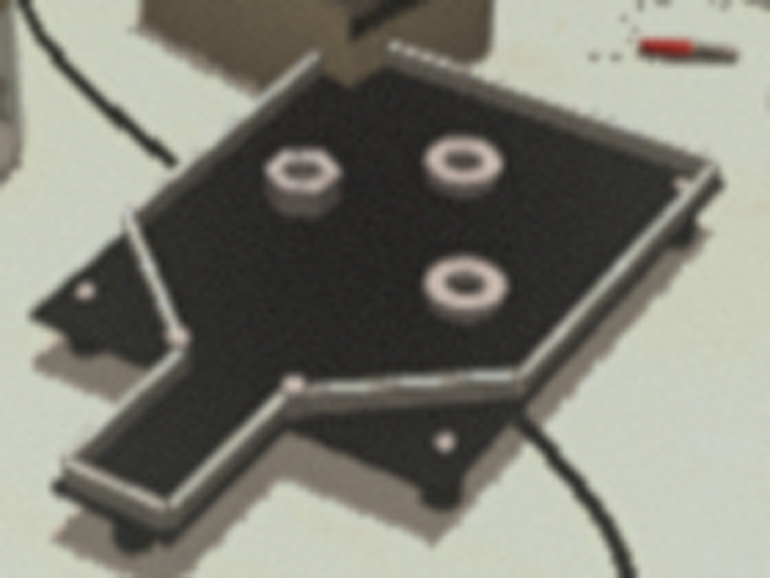

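```bash
cat >> h.py <<'E'
def tray_tf(p): # x0,y0,th
    c,s=np.cos(p[2]),np.sin(p[2]); return np.array([[c,-s,p[0]],[s,c,p[1]]])
E
python3 - <<'E'
from h import *
from scipy.optimize import least_squares
d=shot('top'); e=shot('scene')
T=lambda u,v:(u/5+240-.4,v/5+125-.4); S=lambda u,v:(u/5.5+210-.4,v/5.5+90-.4)
# tray points: posts L/R (y sign unknown offset po), rim mid thickness +2
pts=[((0,-1,46),T(218,199),S(177,334)),((0,1,46),T(227,316),S(293,383)),
((87,-26,42),T(44,228),S(72,464)),((87,26,42),T(59,325),S(169,508)),
((-65.8,-102,42),T(324,54),S(130,217)),((-65.8,102,42),T(370,450),S(521,377)),((-252,102,42),T(739,420),S(716,163))]
def res(p,full=False):
    out=[];A=tray_tf(p)
    for (q,t,s) in pts:
        x,y,z=q
        if abs(y)==1: y=y*p[3]
        w=A[:,:2]@[x,y]+A[:,2]
        for cam,m in((d,t),(e,s)): out+=list(np.array(proj(cam,[*w,z]))-m)
    return np.array(out)
r=least_squares(res,[570,-0,1.57,29],loss='soft_l1')
print(r.x); print(np.round(r.fun if 0 else res(r.x),1).reshape(-1,4))
p=r.x;np.save('tray.npy',p);A=tray_tf(p)
for n,z,t,s in(('wA',40,T(443,341),S(466,284)),('wB',40,T(594,232),S(464,161)),('nut',46,T(474,135),S(304,169))):
    o1,r1=ray(d,*t);o2,r2=ray(e,*s)
    M=np.stack([r1,-r2],1);k=np.linalg.lstsq(M,o2-o1,rcond=None)[0]
    X=(o1+k[0]*r1+o2+k[1]*r2)/2
    for w in(X,atz(d,*t,z),atz(e,*s,z)): print(n,np.round(w,1),'tray',np.round(A[:,:2].T@(w[:2]-A[:,2]),1))
# heights near box
for u,v in((395,110),(375,110),(400,130)): 
    o,rr=ray(d,u,v);print('box',np.round(o+d['range_z'][v,u]*rr))
E
```

```text
[563.22339829  -4.93878255   1.68413536  29.23070913]
[[-0.5  1.  -0.1  0.4]
 [-0.1  0.7  0.   0.4]
 [-0.2 -0.3 -2.1 -0.8]
 [-1.4  0.9 -0.4 -0.1]
 [ 1.3 -0.5 -0.6 -1. ]
 [ 0.3  0.7  0.5 -1.3]
 [ 0.5 -0.   0.3 -0.9]]
wA [ 526.3 -118.1   38. ] tray [-108.2   49.5]
wA [ 526.6 -117.4   40. ] tray [-107.6   49.1]
wA [ 524.4 -116.2   40. ] tray [-106.1   51.2]
wB [ 583.3 -194.1   37.4] tray [-190.2    1.4]
wB [ 583.5 -193.2   40. ] tray [-189.3    1.1]
wB [ 580.7 -191.3   40. ] tray [-187.1    3.7]
nut [ 629.7 -131.9   45.3] tray [-133.7  -51.7]
nut [ 630.4 -131.2   46. ] tray [-133.   -52.4]
nut [ 628.1 -131.6   46. ] tray [-133.2  -50.2]
box [ 734. -277.   70.]
box [ 732. -226.   76.]
box [ 684. -289.   73.]
```

```bash
cat >> h.py <<'E'
from scipy.spatial.transform import Rotation as Ro
TP=np.load('tray.npy');TA=tray_tf(TP)
def w2t(w): return TA[:,:2].T@(np.array(w)[:2]-TA[:,2])
def t2w(t): return TA[:,:2]@np.array(t)+TA[:,2]
def go(tx,ty,z,yaw=0):
    """target tray x,y of TCP, world z, yaw deg of tool x rel. tray x; prints turn then shift in turned tool axes, and in the present axes"""
    o=ctrl.get_obs();R=Ro.from_rotvec(o['orientation']);m=R.as_matrix()
    th=TP[2]+np.radians(yaw);x=np.array([np.cos(th),np.sin(th),0]);zt=np.array([0,0,-1.])
    G=np.stack([x,np.cross(zt,x),zt],1)
    dw=np.array([*t2w([tx,ty]),z])-o['ee_pos']
    print('t',round(o['t'],2),'now tray',np.round(w2t(o['ee_pos']),1),'z',round(o['ee_pos'][2],1),'yaw',round(np.degrees(np.arctan2(m[1,0],m[0,0])-TP[2]),2),'F',np.round(o['ft_force'],1),'w',round(o['width'],1))
    print(' shift present',np.round(m.T@dw,1),'turn',np.round(np.degrees((R.inv()*Ro.from_matrix(G)).as_rotvec()),1),'shift after turn',np.round(G.T@dw,1))
E
python3 -c "
from h import *
go(-228,1.2,300)"
```

```text
t 1.35 now tray [-552.6  490.8] z 404.7 yaw -83.73 F [-0.3 -0.6 -0. ] w 87.6
 shift present [ 522.1 -269.2  104.7] turn [  0.    0.  -83.7] shift after turn [324.6 489.6 104.7]
```

```bash
python3 -m handwheel '[{"gripper":0.86,"tx":0.045,"ty":-0.023,"tz":0},{"gripper":0.86,"tx":0.052,"ty":-0.027},{"gripper":0.86,"tx":0.052,"ty":-0.027},{"gripper":0.86,"tx":0.052,"ty":-0.027},{"gripper":0.86,"tx":0.052,"ty":-0.027},{"gripper":0.86,"tx":0.052,"ty":-0.027},{"gripper":0.86,"tx":0.052,"ty":-0.027},{"gripper":0.86,"tx":0.052,"ty":-0.027}]'
python3 -m handwheel '[{"gripper":0.86,"rz":-10.5},{"gripper":0.86,"rz":-10.5},{"gripper":0.86,"rz":-10.5},{"gripper":0.86,"rz":-10.5},{"gripper":0.86,"rz":-10.5},{"gripper":0.86,"rz":-10.5},{"gripper":0.86,"rz":-10.5},{"gripper":0.86,"rz":-10.2}]'
python3 -c "
from h import *
go(-228,1.2,300)"
```

```text
t 1.35 now tray [-552.6  490.8] z 404.7 yaw -83.73 F [-0.3 -0.6 -0. ] w 87.6
 shift present [ 522.1 -269.2  104.7] turn [  0.    0.  -83.7] shift after turn [324.6 489.6 104.7]$[0]: bad value
$[0]: bad value
```

```bash
python3 -m handwheel '[{"gripper":0.86,"tx":0.045,"ty":-0.023,"tz":0,"rx":0,"ry":0,"rz":0}]'; python3 -m handwheel --help | head -30
```

```text
t: 1.48
ee_pos: [175.8, -578.3, 404.7]
orientation: [3.121, 0.343, -0.0]
ft_force: [0.3, -0.4, -0.1]
width: 80.4invalid input: not JSON, or not a number
```

All keys are required.

```bash
python3 -m handwheel '[{"gripper":0.86,"tx":0.052,"ty":-0.027,"tz":0,"rx":0,"ry":0,"rz":0},{"gripper":0.86,"tx":0.052,"ty":-0.027,"tz":0,"rx":0,"ry":0,"rz":0},{"gripper":0.86,"tx":0.052,"ty":-0.027,"tz":0,"rx":0,"ry":0,"rz":0},{"gripper":0.86,"tx":0.052,"ty":-0.027,"tz":0,"rx":0,"ry":0,"rz":0},{"gripper":0.86,"tx":0.052,"ty":-0.027,"tz":0,"rx":0,"ry":0,"rz":0},{"gripper":0.86,"tx":0.052,"ty":-0.027,"tz":0,"rx":0,"ry":0,"rz":0},{"gripper":0.86,"tx":0.052,"ty":-0.027,"tz":0,"rx":0,"ry":0,"rz":0},{"gripper":0.86,"tx":0.052,"ty":-0.027,"tz":0,"rx":0,"ry":0,"rz":0}]'
python3 -m handwheel '[{"gripper":0.86,"tx":0,"ty":0,"tz":0,"rx":0,"ry":0,"rz":-10.5},{"gripper":0.86,"tx":0,"ty":0,"tz":0,"rx":0,"ry":0,"rz":-10.5},{"gripper":0.86,"tx":0,"ty":0,"tz":0,"rx":0,"ry":0,"rz":-10.5},{"gripper":0.86,"tx":0,"ty":0,"tz":0,"rx":0,"ry":0,"rz":-10.5},{"gripper":0.86,"tx":0,"ty":0,"tz":0,"rx":0,"ry":0,"rz":-10.5},{"gripper":0.86,"tx":0,"ty":0,"tz":0,"rx":0,"ry":0,"rz":-10.5},{"gripper":0.86,"tx":0,"ty":0,"tz":0,"rx":0,"ry":0,"rz":-10.5},{"gripper":0.86,"tx":0,"ty":0,"tz":0,"rx":0,"ry":0,"rz":-10.2}]'
python3 -c "
from h import *
go(-228,1.2,300)"
```

```text
t: 2.48
ee_pos: [536.3, -273.1, 404.9]
orientation: [3.122, 0.349, 0.001]
ft_force: [0.8, -0.1, 0.5]
width: 12.2
t: 3.48
ee_pos: [534.9, -274.6, 404.7]
orientation: [2.086, 2.349, 0.0]
ft_force: [-0.3, 0.7, -1.3]
width: 12.4
t 3.48 now tray [-264.7   58.6] z 404.7 yaw 0.31 F [-0.3  0.7 -1.3] w 12.4
 shift present [ 36.4  57.6 104.7] turn [0.  0.  0.3] shift after turn [ 36.7  57.4 104.7]
```

```bash
python3 -m handwheel '[{"gripper":0.86,"tx":0.012,"ty":0.019,"tz":0.03,"rx":0,"ry":0,"rz":0.3},{"gripper":0.86,"tx":0.012,"ty":0.019,"tz":0.045,"rx":0,"ry":0,"rz":0},{"gripper":0.86,"tx":0.0125,"ty":0.0194,"tz":0.045,"rx":0,"ry":0,"rz":0},{"gripper":0.86,"tx":0,"ty":0,"tz":0.045,"rx":0,"ry":0,"rz":0},{"gripper":0.86,"tx":0,"ty":0,"tz":0,"rx":0,"ry":0,"rz":0}]'
python3 - <<'E'
from h import *
go(-228,1.2,216)
d=shot('top','t2.png')
cv2.imwrite('pics/t2x.png',cv2.resize(cv2.imread('pics/t2.png')[100:250,230:430],None,fx=4,fy=4,interpolation=cv2.INTER_CUBIC))
d=shot('scene','s2.png')
cv2.imwrite('pics/s2x.png',cv2.resize(cv2.imread('pics/s2.png')[60:200,190:370],None,fx=4,fy=4,interpolation=cv2.INTER_CUBIC))
E
```

```text
t: 4.1
ee_pos: [586.7, -231.2, 236.4]
orientation: [-2.094, -2.333, 0.004]
ft_force: [0.1, -0.1, 0.4]
width: 12.4
t 4.1 now tray [-227.5    2.3] z 236.4 yaw -0.3 F [ 0.1 -0.1  0.4] w 12.4
 shift present [-0.6  1.2 20.3] turn [-0.4 -0.2 -0.3] shift after turn [-0.5  1.1 20.4]
```

View pics/t2x.png

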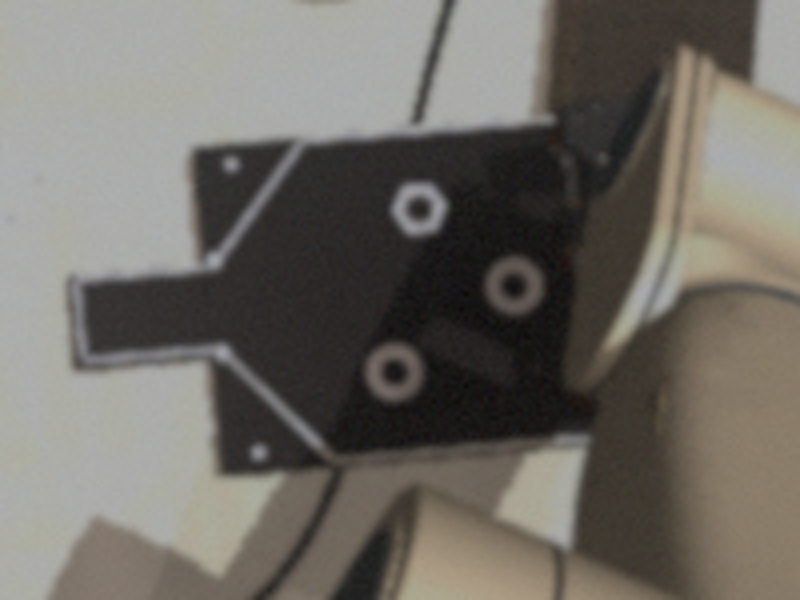

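View pics/s2x.png

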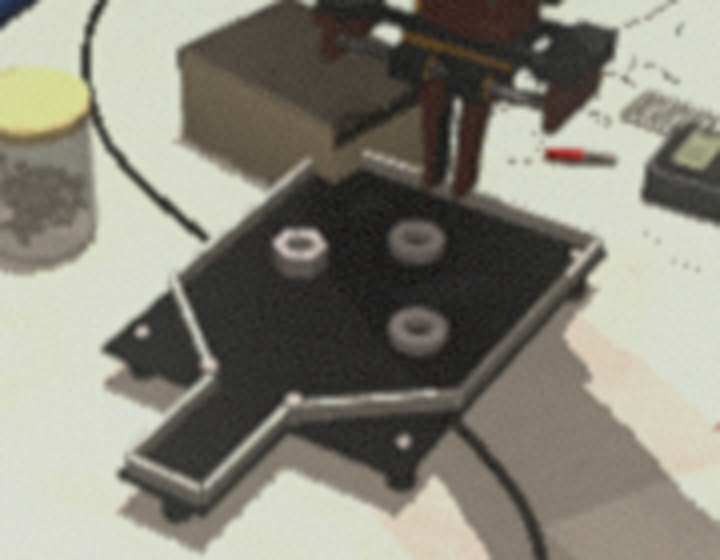

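```bash
python3 -m handwheel '[{"gripper":0.86,"tx":0,"ty":0.001,"tz":0.010,"rx":-0.4,"ry":-0.2,"rz":-0.3},{"gripper":0.86,"tx":0,"ty":0,"tz":0.009,"rx":0,"ry":0,"rz":0},{"gripper":0.86,"tx":0,"ty":0,"tz":0,"rx":0,"ry":0,"rz":0}]'
python3 - <<'E'
from h import *
go(-80,0,216)
d=shot('scene','s3.png')
cv2.imwrite('pics/s3x.png',cv2.resize(cv2.imread('pics/s3.png')[60:200,190:370],None,fx=4,fy=4,interpolation=cv2.INTER_CUBIC))
E
```

```text
t: 4.58
ee_pos: [588.8, -232.0, 220.5]
orientation: [2.088, 2.338, 0.004]
ft_force: [0.2, 0.5, -0.1]
width: 12.3
t 4.58 now tray [-228.5    0.3] z 220.5 yaw -0.04 F [ 0.2  0.5 -0.1] w 12.3
 shift present [1.485e+02 1.000e-01 4.000e+00] turn [ 0.4  0.2 -0. ] shift after turn [148.5   0.3   4.5]
```

View pics/s3x.png

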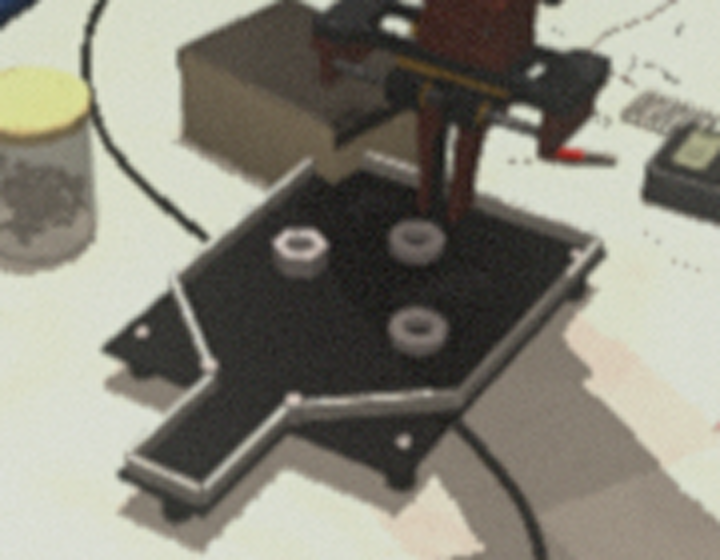

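```bash
python3 -m handwheel '[{"gripper":0.86,"tx":0.002,"ty":0,"tz":0.005,"rx":0.3,"ry":0.2,"rz":0},{"gripper":0.86,"tx":0.006,"ty":0,"tz":0,"rx":0,"ry":0,"rz":0},{"gripper":0.86,"tx":0.01,"ty":0,"tz":0,"rx":0,"ry":0,"rz":0},{"gripper":0.86,"tx":0.012,"ty":0,"tz":0,"rx":0,"ry":0,"rz":0},{"gripper":0.86,"tx":0.012,"ty":0,"tz":0,"rx":0,"ry":0,"rz":0},{"gripper":0.86,"tx":0.012,"ty":0,"tz":0,"rx":0,"ry":0,"rz":0},{"gripper":0.86,"tx":0.012,"ty":0,"tz":0,"rx":0,"ry":0,"rz":0},{"gripper":0.86,"tx":0.008,"ty":0,"tz":0,"rx":0,"ry":0,"rz":0}]'
python3 - <<'E'
from h import *
go(-80,0,215.5)
d=shot('scene','s4.png')
cv2.imwrite('pics/s4x.png',cv2.resize(cv2.imread('pics/s4.png')[60:200,190:370],None,fx=4,fy=4,interpolation=cv2.INTER_CUBIC))
E
```

```text
t: 5.62
ee_pos: [580.7, -157.5, 215.7]
orientation: [2.091, 2.343, 0.002]
ft_force: [0.6, 0.3, -0.2]
width: 12.2
t 5.62 now tray [-1.536e+02 -1.000e-01] z 215.7 yaw 0.0 F [ 0.6  0.3 -0.2] w 12.2
 shift present [73.6 -0.1  0.2] turn [0.1 0.  0. ] shift after turn [73.6 -0.1  0.2]
```

View pics/s4x.png

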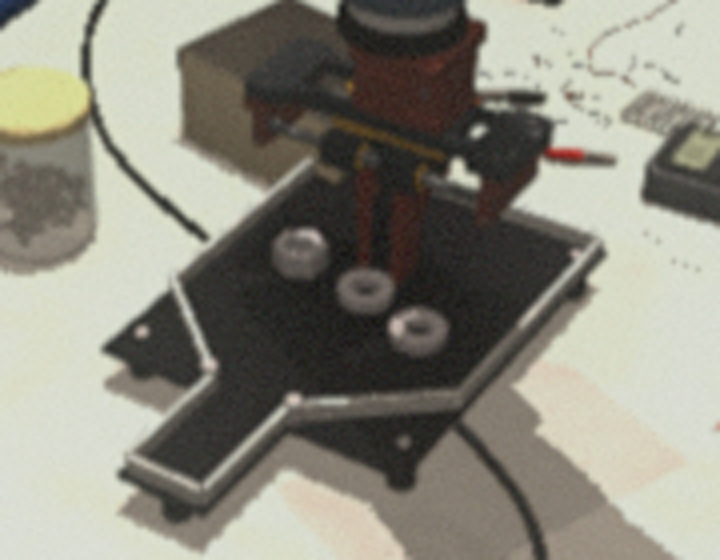

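```bash
python3 -m handwheel '[{"gripper":0.86,"tx":0.006,"ty":0,"tz":0,"rx":0,"ry":0,"rz":0},{"gripper":0.86,"tx":0.012,"ty":0,"tz":0,"rx":0,"ry":0,"rz":0},{"gripper":0.86,"tx":0.016,"ty":0,"tz":0,"rx":0,"ry":0,"rz":0},{"gripper":0.86,"tx":0.016,"ty":0,"tz":0,"rx":0,"ry":0,"rz":0},{"gripper":0.86,"tx":0.016,"ty":0,"tz":0,"rx":0,"ry":0,"rz":0},{"gripper":0.86,"tx":0.016,"ty":0,"tz":0,"rx":0,"ry":0,"rz":0},{"gripper":0.86,"tx":0.015,"ty":0,"tz":0,"rx":0,"ry":0,"rz":0},{"gripper":0.86,"tx":0.008,"ty":0,"tz":0,"rx":0,"ry":0,"rz":0}]'
python3 - <<'E'
from h import *
go(-1,0,215.5)
d=shot('scene','s5.png')
cv2.imwrite('pics/s5x.png',cv2.resize(cv2.imread('pics/s5.png')[60:200,190:370],None,fx=4,fy=4,interpolation=cv2.INTER_CUBIC))
E
```

```text
t: 6.68
ee_pos: [568.8, -53.0, 215.7]
orientation: [2.091, 2.343, 0.002]
ft_force: [0.3, -0.2, 0.5]
width: 12.2
t 6.67 now tray [-48.4  -0.1] z 215.7 yaw 0.02 F [ 0.3 -0.2  0.5] w 12.2
 shift present [47.4 -0.1  0.2] turn [0.1 0.  0. ] shift after turn [47.4 -0.1  0.2]
```

View pics/s5x.png

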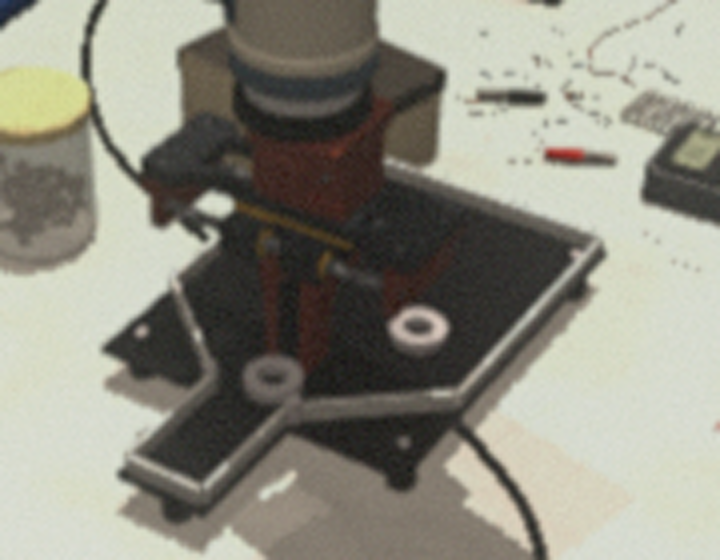

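Run:
```python
from h import *
d=shot('scene')
print(w2t(atz(d,190+273/4-.4,60+379/4-.4,40)))
for q in((-21.6,0,40),(0,29,46),(0,-29,46),(87,26,42),(87,-26,42)):
    u=proj(d,[*t2w(q[:2]),q[2]]);print(q,(u[0]-190+.4)*4,(u[1]-60+.4)*4)
```

```text
[-15.74800393   5.33369999]
(-21.6, 0, 40) 270.8236548183869 370.55497403669824
(0, 29, 46) 292.79812867841054 399.83939605086925
(0, -29, 46) 208.75817830063372 364.6352227464023
(87, 26, 42) 201.360753083174 489.15510599366826
(87, -26, 42) 124.00484759651417 454.17200205509346
```

```bash
python3 -m handwheel '[{"gripper":0.86,"tx":0.005,"ty":0,"tz":0,"rx":0,"ry":0,"rz":0},{"gripper":0.86,"tx":0.008,"ty":0,"tz":0,"rx":0,"ry":0,"rz":0},{"gripper":0.86,"tx":0.008,"ty":0,"tz":0,"rx":0,"ry":0,"rz":0},{"gripper":0.86,"tx":0.006,"ty":0,"tz":0,"rx":0,"ry":0,"rz":0}]'
python3 - <<'E'
from h import *
go(-1,0,215.5)
d=shot('scene','s6.png')
cv2.imwrite('pics/s6x.png',cv2.resize(cv2.imread('pics/s6.png')[60:200,190:370],None,fx=4,fy=4,interpolation=cv2.INTER_CUBIC))
E
```

```text
t: 7.28
ee_pos: [565.8, -26.7, 215.7]
orientation: [2.092, 2.343, 0.002]
ft_force: [-0.0, -1.0, -0.3]
width: 12.5
t 7.28 now tray [-22.   -0.1] z 215.7 yaw -0.02 F [-0.  -1.  -0.3] w 12.5
 shift present [21.  -0.1  0.2] turn [ 0.1  0.  -0. ] shift after turn [21.  -0.1  0.2]
```

View pics/s6x.png

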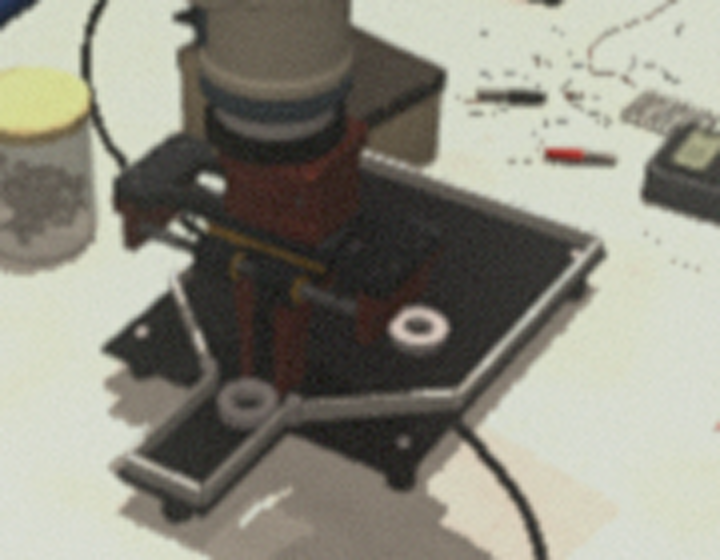

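Run:
```python
from h import *
d=shot('scene');I=d['image']
def bb(u,v,z):return np.round(w2t(atz(d,190+u/4-.4,60+v/4-.4,z)),1)
print('washer',bb(246,402,40))
print('posts',bb(209,365,46),bb(292,398,46))
c=np.mean([shot('scene')['image'] for _ in range(4)],0).astype(np.uint8)
cv2.imwrite('pics/s7x.png',cv2.resize(cv2.cvtColor(c,cv2.COLOR_RGB2BGR)[125:190,215:290],None,fx=9,fy=9,interpolation=cv2.INTER_CUBIC))
e=shot('top','t7.png');cv2.imwrite('pics/t7x.png',cv2.resize(cv2.imread('pics/t7.png')[120:240,230:390],None,fx=5,fy=5,interpolation=cv2.INTER_CUBIC))
```

```text
washer [10.3  3.9]
posts [  0.2 -28.7] [-1.1 27.7]
```

View pics/s7x.png

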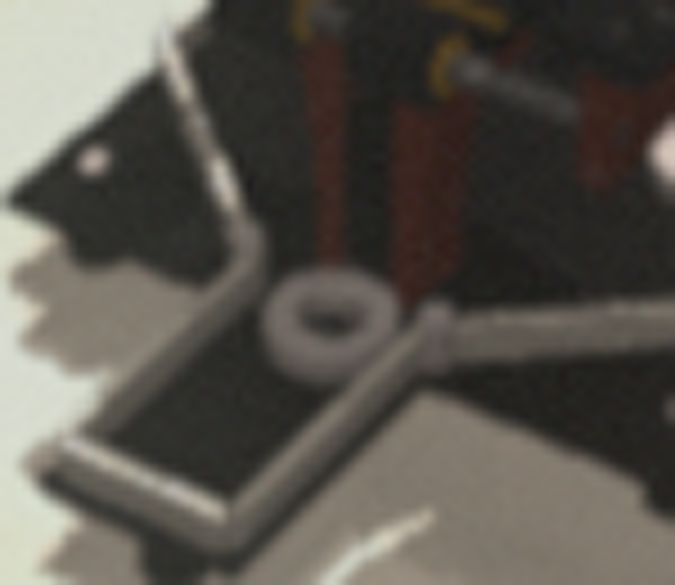

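View pics/t7x.png

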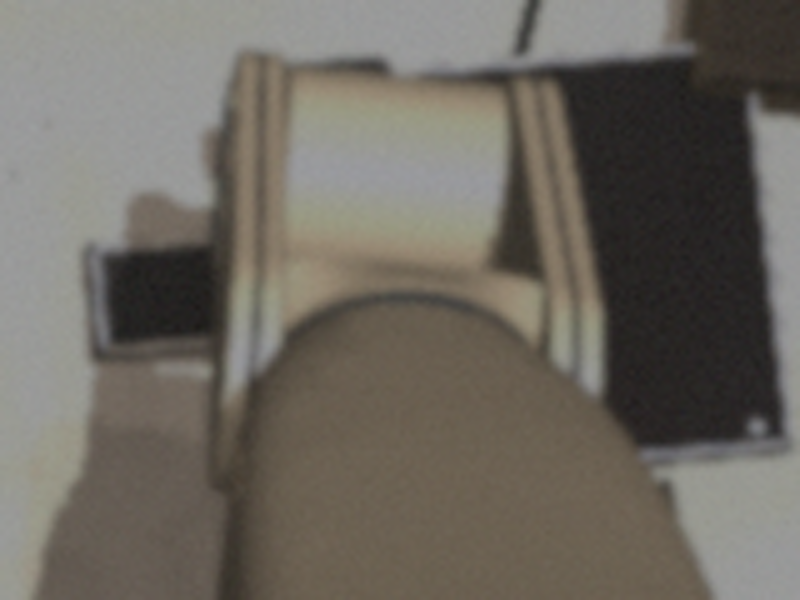

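```bash
python3 -m handwheel '[{"gripper":0.86,"tx":0.002,"ty":0.002,"tz":0,"rx":0,"ry":0,"rz":0},{"gripper":0.86,"tx":0.005,"ty":0.001,"tz":0,"rx":0,"ry":0,"rz":0},{"gripper":0.86,"tx":0.006,"ty":0,"tz":0,"rx":0,"ry":0,"rz":0},{"gripper":0.86,"tx":0.003,"ty":0,"tz":0,"rx":0,"ry":0,"rz":0},{"gripper":0.86,"tx":0,"ty":0,"tz":0,"rx":0,"ry":0,"rz":0}]'
python3 - <<'E'
from h import *
go(-1,0,215.5)
c=np.mean([shot('scene')['image'] for _ in range(3)],0).astype(np.uint8)
cv2.imwrite('pics/s8x.png',cv2.resize(cv2.cvtColor(c,cv2.COLOR_RGB2BGR)[125:190,215:290],None,fx=9,fy=9,interpolation=cv2.INTER_CUBIC))
E
```

```text
t: 8.25
ee_pos: [567.0, -10.7, 215.7]
orientation: [2.091, 2.343, 0.002]
ft_force: [0.4, -0.1, 0.1]
width: 12.2
t 8.25 now tray [-6.1 -3.1] z 215.7 yaw 0.0 F [ 0.4 -0.1  0.1] w 12.2
 shift present [ 5.1 -3.1  0.2] turn [ 0.1 -0.   0. ] shift after turn [ 5.1 -3.1  0.2]
```

View pics/s8x.png

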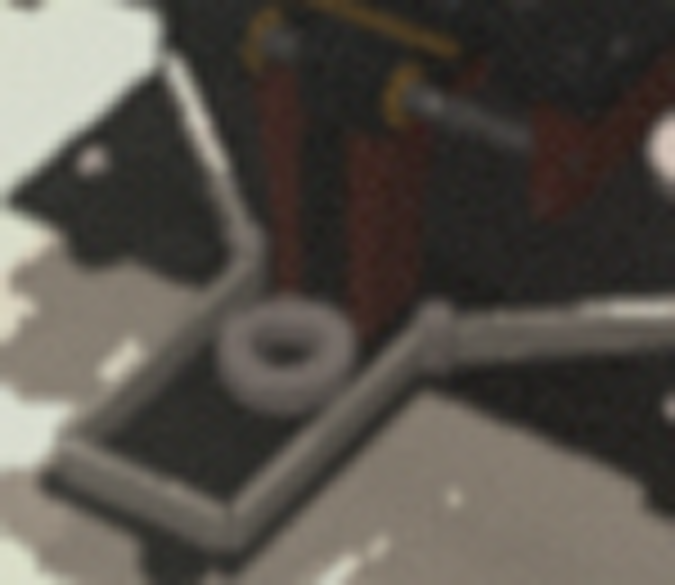

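```bash
python3 - <<'E'
from h import *
d=shot('scene')
print(w2t(atz(d,215+286/9-.45,125+348/9-.45,40)))
E
python3 -m handwheel '[{"gripper":0.86,"tx":0.003,"ty":0,"tz":0,"rx":0,"ry":0,"rz":0},{"gripper":0.86,"tx":0.002,"ty":0,"tz":0,"rx":0,"ry":0,"rz":0},{"gripper":0.86,"tx":-0.004,"ty":0,"tz":0,"rx":0,"ry":0,"rz":0},{"gripper":0.86,"tx":-0.03,"ty":0,"tz":0,"rx":0,"ry":0,"rz":0},{"gripper":0.86,"tx":-0.02,"ty":0,"tz":-0.03,"rx":0,"ry":0,"rz":0},{"gripper":0.86,"tx":0,"ty":0,"tz":-0.03,"rx":0,"ry":0,"rz":0},{"gripper":0.86,"tx":-0.03,"ty":0,"tz":0,"rx":0,"ry":0,"rz":0}]'
python3 - <<'E'
from h import *
c=np.mean([shot('scene')['image'] for _ in range(3)],0).astype(np.uint8)
cv2.imwrite('pics/s9x.png',cv2.resize(cv2.cvtColor(c,cv2.COLOR_RGB2BGR)[90:190,210:350],None,fx=5.5,fy=5.5,interpolation=cv2.INTER_CUBIC))
# plan A: direction
W=np.array([-107.8,49.3])+[2,1]
G=np.array([-35,0.])
v=G-W;v/=np.linalg.norm(v);a=np.degrees(np.arctan2(v[1],v[0]));print('dir',a)
s=W-v*(26.8+12);print('start',s); go(*s,270,a)
E
```

```text
[25.48769703  0.95506235]
t: 9.32
ee_pos: [576.7, -89.4, 278.0]
orientation: [2.088, 2.342, 0.006]
ft_force: [0.1, -0.3, -0.3]
width: 12.1
dir -35.39196537545678
start [-137.43011     72.7716742]
t 9.47 now tray [-86.5  -2.9] z 275.9 yaw -0.14 F [-0.3 -0.6 -0.8] w 12.2
 shift present [-51.1 -75.6   5.8] turn [ 0.1 -0.  35.2] shift after turn [-85.3 -32.2   5.9]
```

View pics/s9x.png

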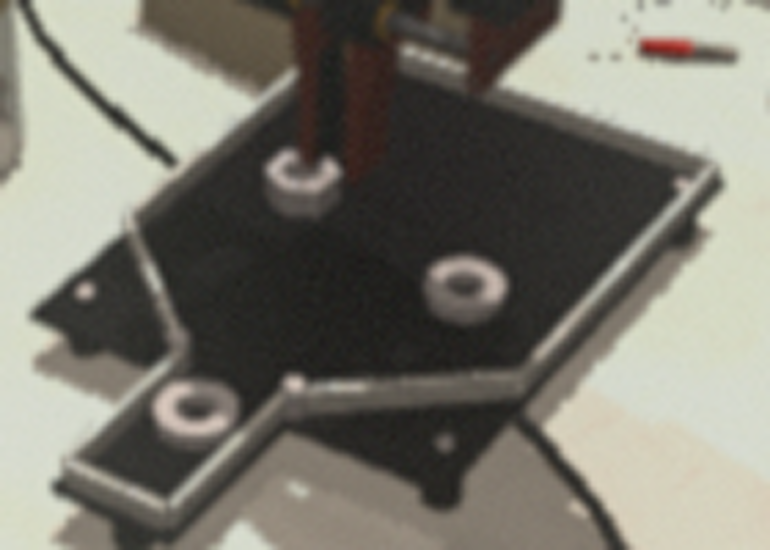

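```bash
python3 -m handwheel '[{"gripper":0.86,"tx":-0.014,"ty":-0.018,"tz":0,"rx":0,"ry":0,"rz":0},{"gripper":0.86,"tx":-0.014,"ty":-0.018,"tz":0,"rx":0,"ry":0,"rz":0},{"gripper":0.86,"tx":-0.015,"ty":-0.018,"tz":0,"rx":0,"ry":0,"rz":0},{"gripper":0.86,"tx":-0.014,"ty":-0.017,"tz":0,"rx":0,"ry":0,"rz":0},{"gripper":0.86,"tx":0,"ty":0,"tz":0,"rx":0,"ry":0,"rz":10},{"gripper":0.86,"tx":0,"ty":0,"tz":0,"rx":0,"ry":0,"rz":10},{"gripper":0.86,"tx":0,"ty":0,"tz":0,"rx":0,"ry":0,"rz":10},{"gripper":0.86,"tx":0,"ty":0,"tz":0,"rx":0,"ry":0,"rz":3.2}]'
python3 - <<'E'
from h import *
go(-143.5,68.3,215.5,-33.3)
d=shot('scene','s10.png')
cv2.imwrite('pics/s10x.png',cv2.resize(cv2.imread('pics/s10.png')[60:200,190:370],None,fx=4,fy=4,interpolation=cv2.INTER_CUBIC))
E
```

```text
t: 10.48
ee_pos: [511.0, -155.0, 275.6]
orientation: [2.677, 1.642, 0.002]
ft_force: [0.4, -0.6, -0.5]
width: 12.3
t 10.47 now tray [-143.2   68.9] z 275.6 yaw -33.44 F [ 0.4 -0.6 -0.5] w 12.3
 shift present [-0.   0.6 60.1] turn [ 0.1 -0.1 -0.1] shift after turn [ 0.   0.6 60.1]
```

View pics/s10x.png

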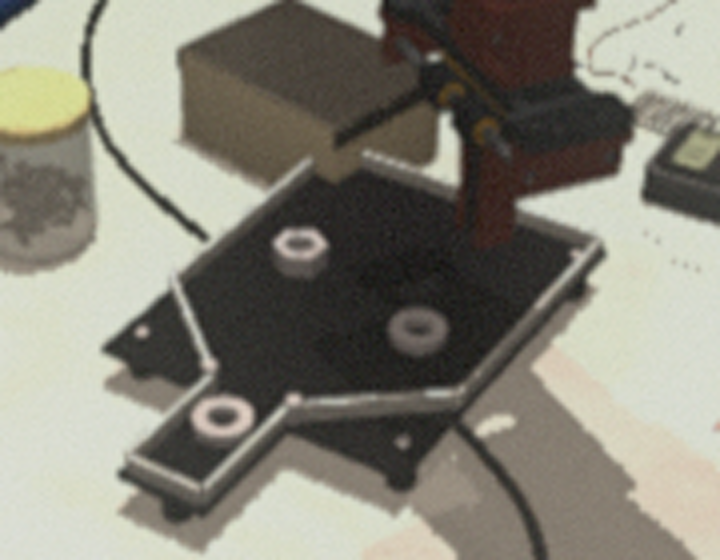

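```bash
python3 -m handwheel '[{"gripper":0.86,"tx":0,"ty":0,"tz":0.02,"rx":0,"ry":0,"rz":0},{"gripper":0.86,"tx":0,"ty":0,"tz":0.02,"rx":0,"ry":0,"rz":0},{"gripper":0.86,"tx":0,"ty":0,"tz":0.014,"rx":0,"ry":0,"rz":0},{"gripper":0.86,"tx":0,"ty":0.0005,"tz":0.006,"rx":0,"ry":0,"rz":0},{"gripper":0.86,"tx":0,"ty":0,"tz":0,"rx":0,"ry":0,"rz":0}]'
python3 - <<'E'
from h import *
go(-57,12,215.5,-33.3)
d=shot('scene','s11.png')
cv2.imwrite('pics/s11x.png',cv2.resize(cv2.imread('pics/s11.png')[60:200,190:370],None,fx=4,fy=4,interpolation=cv2.INTER_CUBIC))
E
```

```text
t: 11.15
ee_pos: [512.2, -154.5, 215.4]
orientation: [2.674, 1.648, 0.002]
ft_force: [-0.3, -0.8, 0.7]
width: 12.2
t 11.15 now tray [-142.9   67.6] z 215.4 yaw -33.22 F [-0.3 -0.8  0.7] w 12.2
 shift present [102.3  -0.5  -0. ] turn [ 0.1 -0.   0.1] shift after turn [ 1.023e+02 -7.000e-01 -1.000e-01]
```

View pics/s11x.png

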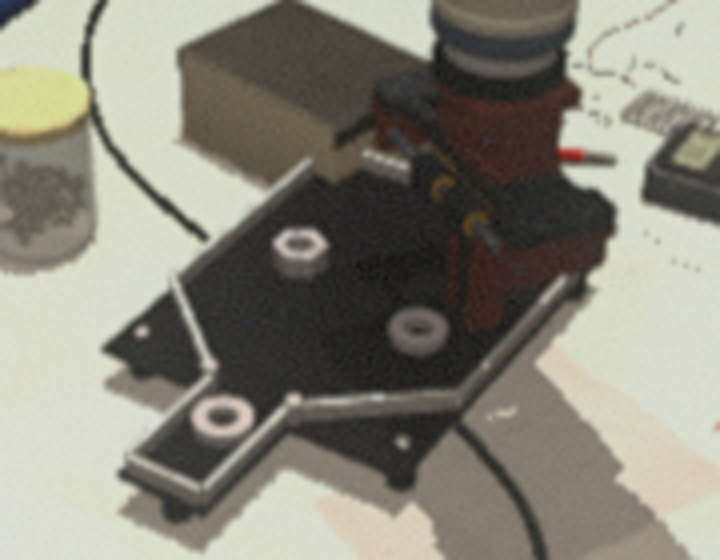

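```bash
python3 -m handwheel '[{"gripper":0.86,"tx":0.006,"ty":0,"tz":0,"rx":0,"ry":0,"rz":0},{"gripper":0.86,"tx":0.008,"ty":0,"tz":0,"rx":0,"ry":0,"rz":0},{"gripper":0.86,"tx":0.012,"ty":0,"tz":0,"rx":0,"ry":0,"rz":0},{"gripper":0.86,"tx":0.015,"ty":0,"tz":0,"rx":0,"ry":0,"rz":0},{"gripper":0.86,"tx":0.015,"ty":0,"tz":0,"rx":0,"ry":0,"rz":0},{"gripper":0.86,"tx":0.015,"ty":0,"tz":0,"rx":0,"ry":0,"rz":0},{"gripper":0.86,"tx":0.012,"ty":0,"tz":0,"rx":0,"ry":0,"rz":0},{"gripper":0.86,"tx":0.006,"ty":0,"tz":0,"rx":0,"ry":0,"rz":0}]'
python3 - <<'E'
from h import *
go(-57,12,215.5,-33.3)
d=shot('scene','s12.png')
cv2.imwrite('pics/s12x.png',cv2.resize(cv2.imread('pics/s12.png')[60:200,190:370],None,fx=4,fy=4,interpolation=cv2.INTER_CUBIC))
E
```

```text
t: 12.2
ee_pos: [552.7, -74.0, 215.6]
orientation: [2.674, 1.648, 0.002]
ft_force: [0.5, 0.1, 1.3]
width: 12.4
t 12.2 now tray [-67.5  18.3] z 215.6 yaw -33.18 F [0.5 0.1 1.3] w 12.4
 shift present [12.2 -0.5  0.1] turn [ 0.1 -0.1  0.1] shift after turn [12.2 -0.5  0.1]
```

View pics/s12x.png

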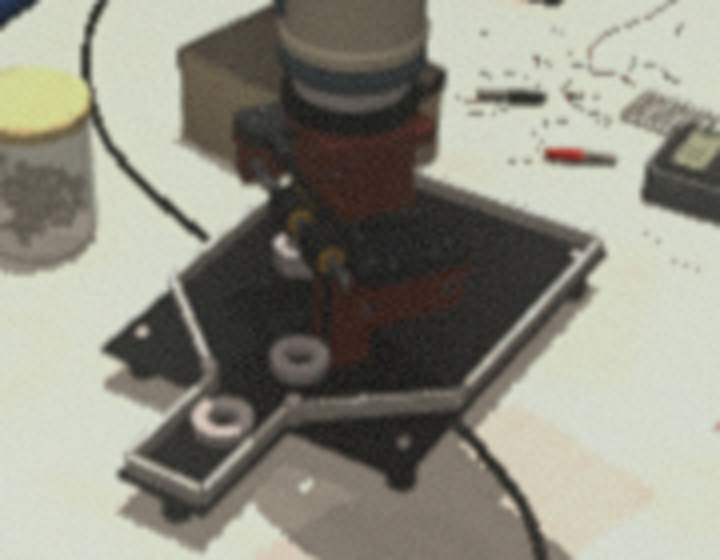

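```bash
python3 -m handwheel '[{"gripper":0.86,"tx":0.005,"ty":0,"tz":0,"rx":0,"ry":0,"rz":0},{"gripper":0.86,"tx":0.006,"ty":0,"tz":0,"rx":0,"ry":0,"rz":0},{"gripper":0.86,"tx":0,"ty":0,"tz":0,"rx":0,"ry":0,"rz":0},{"gripper":0.86,"tx":-0.02,"ty":0,"tz":0,"rx":0,"ry":0,"rz":0},{"gripper":0.86,"tx":-0.02,"ty":0,"tz":-0.02,"rx":0,"ry":0,"rz":0},{"gripper":0.86,"tx":0,"ty":0,"tz":-0.02,"rx":0,"ry":0,"rz":0},{"gripper":0.86,"tx":0,"ty":0,"tz":0,"rx":0,"ry":0,"rz":0}]'
python3 - <<'E'
from h import *
d=shot('scene','s13.png')
cv2.imwrite('pics/s13x.png',cv2.resize(cv2.imread('pics/s13.png')[60:200,190:370],None,fx=4,fy=4,interpolation=cv2.INTER_CUBIC))
go(-85,-3.5,255,0)
E
```

```text
t: 13.12
ee_pos: [539.1, -102.2, 256.7]
orientation: [2.674, 1.645, 0.005]
ft_force: [0.6, -0.0, -0.4]
width: 12.1
t 13.18 now tray [-93.5  35.2] z 255.9 yaw -33.29 F [ 0.9 -0.2  0. ] w 12.4
 shift present [28.3 27.7  1. ] turn [  0.2  -0.  -33.3] shift after turn [ 8.5 38.7  0.9]
```

View pics/s13x.png

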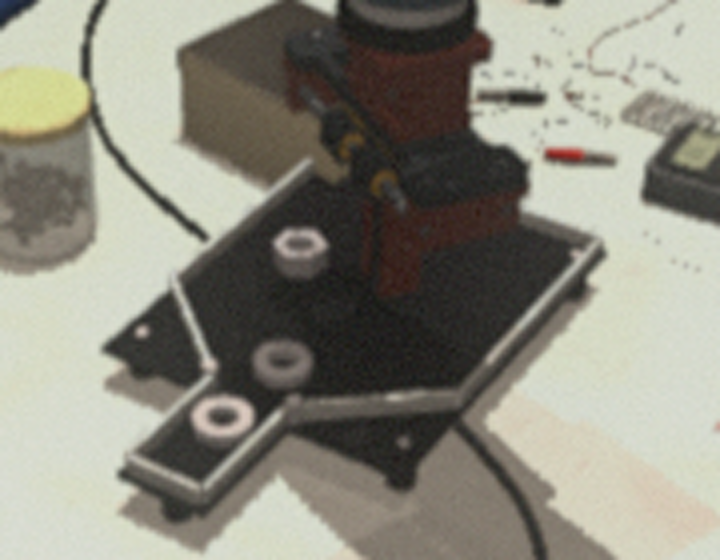

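```bash
python3 - <<'E'
from h import *
d=shot('scene')
for u,v in((283,361),(222,416)): print(w2t(atz(d,190+u/4-.4,60+v/4-.4,40)))
E
python3 -m handwheel '[{"gripper":0.86,"tx":0,"ty":0,"tz":0,"rx":0,"ry":0,"rz":-10},{"gripper":0.86,"tx":0,"ty":0,"tz":0,"rx":0,"ry":0,"rz":-10},{"gripper":0.86,"tx":0,"ty":0,"tz":0,"rx":0,"ry":0,"rz":-10},{"gripper":0.86,"tx":0,"ty":0,"tz":0,"rx":0,"ry":0,"rz":-3.3},{"gripper":0.86,"tx":0.004,"ty":0.019,"tz":0,"rx":0,"ry":0,"rz":0},{"gripper":0.86,"tx":0.004,"ty":0.0195,"tz":0,"rx":0,"ry":0,"rz":0},{"gripper":0.86,"tx":0,"ty":0,"tz":0,"rx":0,"ry":0,"rz":0}]'
python3 - <<'E'
from h import *
d=shot('scene')
go(-85,-3.5,215.5,0)
E
```

```text
[-33.04967016   1.06958041]
[28.14356955 -0.61122419]
t: 14.1
ee_pos: [577.0, -88.2, 254.7]
orientation: [2.089, 2.346, 0.002]
ft_force: [-1.4, -0.3, 0.1]
width: 12.5
t 14.15 now tray [-84.3  -3.4] z 254.6 yaw 0.12 F [ 0.2 -0.7 -0.7] w 12.3
 shift present [-0.7  0.1 39.1] turn [ 0.  -0.   0.1] shift after turn [-0.7  0.1 39.1]
```

```bash
python3 -m handwheel '[{"gripper":0.86,"tx":0,"ty":0,"tz":0.02,"rx":0,"ry":0,"rz":0},{"gripper":0.86,"tx":0,"ty":0,"tz":0.014,"rx":0,"ry":0,"rz":0},{"gripper":0.86,"tx":0,"ty":0,"tz":0.005,"rx":0,"ry":0,"rz":0},{"gripper":0.86,"tx":0.008,"ty":0,"tz":0,"rx":0,"ry":0,"rz":0},{"gripper":0.86,"tx":0.008,"ty":0,"tz":0,"rx":0,"ry":0,"rz":0},{"gripper":0.86,"tx":0.01,"ty":0,"tz":0,"rx":0,"ry":0,"rz":0},{"gripper":0.86,"tx":0.01,"ty":0,"tz":0,"rx":0,"ry":0,"rz":0},{"gripper":0.86,"tx":0.008,"ty":0,"tz":0,"rx":0,"ry":0,"rz":0}]'
python3 - <<'E'
from h import *
go(-4,-3.5,215.5)
c=np.mean([shot('scene')['image'] for _ in range(3)],0).astype(np.uint8)
cv2.imwrite('pics/s14x.png',cv2.resize(cv2.cvtColor(c,cv2.COLOR_RGB2BGR)[125:190,215:290],None,fx=9,fy=9,interpolation=cv2.INTER_CUBIC))
E
```

```text
t: 15.15
ee_pos: [571.6, -43.9, 216.9]
orientation: [2.089, 2.344, 0.002]
ft_force: [0.2, -1.1, 1.1]
width: 12.2
t 15.15 now tray [-39.7  -3.9] z 216.9 yaw 0.1 F [ 0.2 -1.1  1.1] w 12.2
 shift present [35.7 -0.3  1.4] turn [0.1 0.  0.1] shift after turn [35.7 -0.4  1.4]
```

View pics/s14x.png

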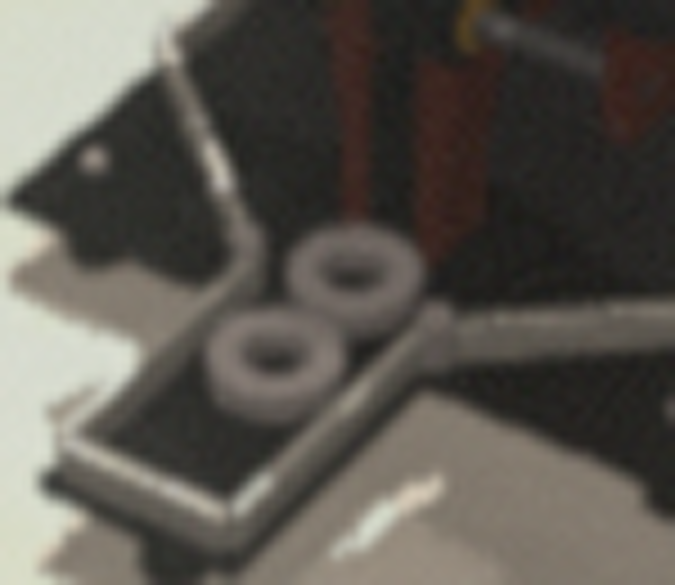

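Washer A (9× picture 355,278) is in the gate, nested between the fingertips and touching B (277,363). I'll keep pushing slowly.

```bash
python3 -m handwheel '[{"gripper":0.86,"tx":0.004,"ty":0,"tz":0.001,"rx":0,"ry":0,"rz":0},{"gripper":0.86,"tx":0.006,"ty":0,"tz":0,"rx":0,"ry":0,"rz":0},{"gripper":0.86,"tx":0.006,"ty":0,"tz":0,"rx":0,"ry":0,"rz":0},{"gripper":0.86,"tx":0.006,"ty":0,"tz":0,"rx":0,"ry":0,"rz":0},{"gripper":0.86,"tx":0.006,"ty":0,"tz":0,"rx":0,"ry":0,"rz":0},{"gripper":0.86,"tx":0.003,"ty":0,"tz":0,"rx":0,"ry":0,"rz":0},{"gripper":0.86,"tx":0,"ty":0,"tz":0,"rx":0,"ry":0,"rz":0}]'
python3 - <<'E'
from h import *
go(-4,-3.5,215.5)
c=np.mean([shot('scene')['image'] for _ in range(3)],0).astype(np.uint8)
cv2.imwrite('pics/s15x.png',cv2.resize(cv2.cvtColor(c,cv2.COLOR_RGB2BGR)[125:190,215:290],None,fx=9,fy=9,interpolation=cv2.INTER_CUBIC))
E
```

```text
t: 16.18
ee_pos: [568.0, -13.6, 215.6]
orientation: [2.09, 2.345, 0.002]
ft_force: [0.3, -0.0, -0.1]
width: 12.2
t 16.18 now tray [-9.2 -3.7] z 215.6 yaw 0.09 F [ 0.3 -0.  -0.1] w 12.2
 shift present [ 5.2 -0.2  0.1] turn [ 0.1 -0.   0.1] shift after turn [ 5.2 -0.2  0.1]
```

View pics/s15x.png

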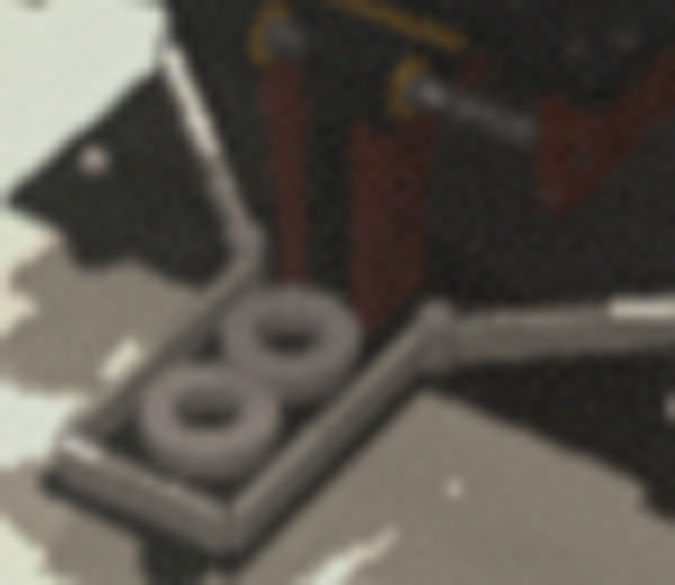

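```bash
python3 -m handwheel '[{"gripper":0.86,"tx":0.003,"ty":0,"tz":0,"rx":0,"ry":0,"rz":0},{"gripper":0.86,"tx":0.002,"ty":0,"tz":0,"rx":0,"ry":0,"rz":0},{"gripper":0.86,"tx":-0.002,"ty":0,"tz":0,"rx":0,"ry":0,"rz":0},{"gripper":0.86,"tx":-0.02,"ty":0,"tz":0,"rx":0,"ry":0,"rz":0},{"gripper":0.86,"tx":-0.03,"ty":0,"tz":0,"rx":0,"ry":0,"rz":0},{"gripper":0.86,"tx":-0.02,"ty":0,"tz":-0.03,"rx":0,"ry":0,"rz":0},{"gripper":0.86,"tx":-0.02,"ty":0,"tz":-0.05,"rx":0,"ry":0,"rz":0},{"gripper":0.86,"tx":-0.02,"ty":0,"tz":-0.05,"rx":0,"ry":0,"rz":0}]'
python3 -m handwheel '[{"gripper":0.86,"tx":-0.05,"ty":0,"tz":-0.03,"rx":0,"ry":0,"rz":0},{"gripper":0.86,"tx":-0.05,"ty":0,"tz":0,"rx":0,"ry":0,"rz":0},{"gripper":0.86,"tx":-0.05,"ty":0,"tz":0,"rx":0,"ry":0,"rz":0},{"gripper":0.86,"tx":0,"ty":0,"tz":0,"rx":0,"ry":0,"rz":0}]'
python3 - <<'E'
from h import *
go(-4,-3.5,215.5)
ds=[shot('scene') for _ in range(3)];c=np.mean([x['image'] for x in ds],0).astype(np.uint8)
cv2.imwrite('pics/s16x.png',cv2.resize(cv2.cvtColor(c,cv2.COLOR_RGB2BGR)[90:190,210:350],None,fx=5.5,fy=5.5,interpolation=cv2.INTER_CUBIC))
e=shot('top','t16.png');cv2.imwrite('pics/t16x.png',cv2.resize(cv2.imread('pics/t16.png')[125:225,240:395],None,fx=5,fy=5,interpolation=cv2.INTER_CUBIC))
for k in('tape','scissors','washer_a','nut'):
  for r in recognise(e,k): print(k,round(r['p'],2),r['xy'][0]*512,r['xy'][1]*384)
E
```

```text
t: 17.32
ee_pos: [579.8, -122.3, 346.9]
orientation: [2.091, 2.344, 0.001]
ft_force: [1.1, 0.0, -0.3]
width: 12.8
t: 17.82
ee_pos: [596.6, -273.6, 375.8]
orientation: [2.094, 2.338, 0.002]
ft_force: [-0.4, -0.1, -0.2]
width: 12.1
t 17.82 now tray [-270.8   -2.7] z 375.8 yaw -0.18 F [-0.4 -0.1 -0.2] w 12.1
 shift present [266.9  -0.5 160. ] turn [ 0.1  0.1 -0.2] shift after turn [266.8   0.8 160.3]
tape 0.67 211.2 255.01440000000002
scissors 0.6 154.5216 252.59520000000003
washer_a 0.68 258.816 176.2176
washer_a 0.58 273.408 174.6048
washer_a 0.32 335.8208 149.184
nut 0.49 332.4928 146.8032
```

View pics/s16x.png

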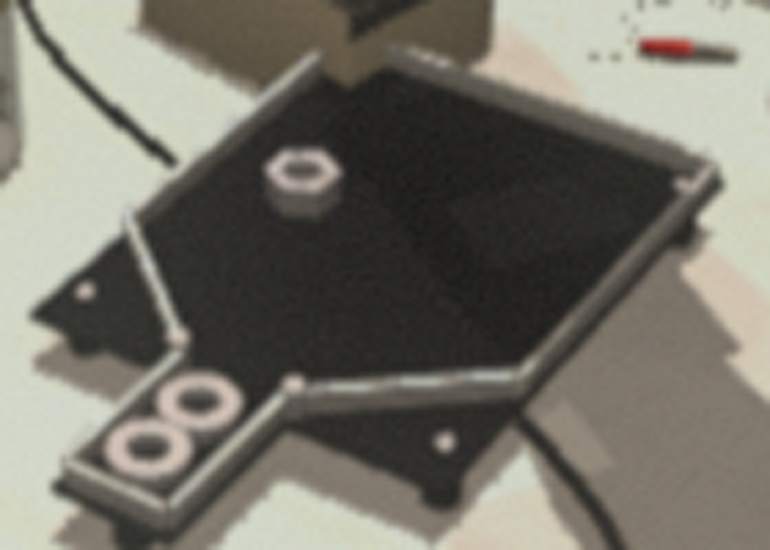

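View pics/t16x.png

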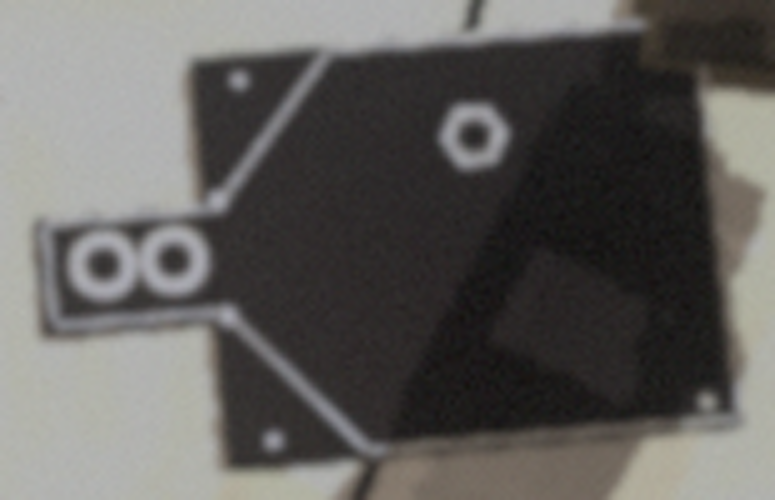

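Run:
```python
from h import *
d=shot('top','t17.png');e=shot('scene')
for u,v in((176,261),(104,265)): print(w2t(atz(d,u/5+240-.4,v/5+125-.4,40)))
print(w2t(atz(d,474/5+240-.4,135/5+125-.4,46)))
for u,v in((201,402),(149,447)): print(w2t(atz(e,u/5.5+210-.4,v/5.5+90-.4,40)))
a=cv2.imread('pics/top0.png')[190:290,120:260];b=cv2.imread('pics/t17.png')[190:290,120:260]
cv2.imwrite('pics/cmp.png',cv2.resize(np.hstack([a,b]),None,fx=2.8,fy=2.8))
```

```text
[21.94721215 -2.99924508]
[58.12706068 -4.20790025]
[-133.01768792  -52.44184808]
[24.18060541 -0.43308874]
[59.26893368 -2.09231934]
```

View pics/cmp.png

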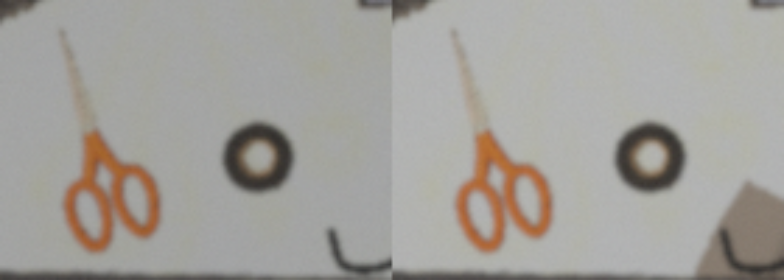

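```bash
python3 -c "
from workcell import ctrl
print(ctrl.close_job())"
```

```text
the job is handed in; nothing more can be done
None
```

Both washers are in the slot and I handed the job in, with the clock at about 18 s of the 51 s allowed. I pushed each one flat with the nearly closed fingertips. Washer B went straight through first. Washer A then went diagonally to the funnel axis, was realigned and pushed through, moving B further in. Nothing was picked up.

My last checks, in the tray frame:

| Thing | Top camera (x, y in mm) | Scene camera (x, y in mm) |
|---|---|---|
| Washer A | 22, -3 | 24, 0 |
| Washer B | 58, -4 | 59, -2 |
| Nut | -133, -52 (unmoved) | not measured |

- **Washers:** both are past the 16 mm limit.
- **Tape roll and scissors:** they look unmoved when I compare the pictures before and after. The recogniser put the tape about 12 pixels off its first reading, but the picture showed no shift.
- **Gripper:** it was clear of everything, with the wrist force near 0 N in every reading I took.
- **Disagreements:** the two cameras differ by 1 to 3 mm. The robot's own coordinates were off from my tray fit by about 5 mm in x and 4 mm in y. I corrected the y error by about 3 mm sideways as B entered the gate, and aimed A with both in mind.

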